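# Shut the ultrasonic cleaner and hold the test probe in its port

## Robot

A 6-joint arm with a two-finger parallel gripper is mounted at the origin on the work surface. World frame = base frame: x ahead of the robot, y to its left, z up, the work surface at z = 0. Lengths are in m, angles in rad, forces in N, time in s.
With the tool pointing down it reaches from about 0.35 to 0.775 m from the base axis. Payload 5.5 kg.
Tool frame: the origin (TCP) lies at the very end of the fingers, on their centre line; the grasp point (between the pads) lies 19 mm behind it (env.grip_point_offset is the distance from the TCP to the grasp point, in m); z points along the fingers, y is the line along which they close (so a half turn about z gives the same grasp; the last joint's range is limited). The gripper opens to 85 mm and grips with 20 to 120 N. Pads are 22 mm wide; open, the fingers measure 114 mm over their backs; the gripper's body (76 mm by 85 mm) begins 54 mm behind the grasp point. The pads swing forward as they close: fully open they stand 13 mm farther back than shut.
Start: joints at [-0.14, 0.313, 0.046, 1.304, 0, 1.431], TCP at [0.575, -0, 0.231] pointing down, gripper open.
Joint ranges: [-2.76, 2.76], [-0.86, 1.69], [-1.03, 1.26], [-2.2, 2.34], [-1.47, 1.5], [-3.14, 3.14]. Speed limits (rad/s): [2.57, 2.57, 3.14, 3.14, 3.14, 3.14].

## Interface

Orientations are given as a unit quaternion [w, x, y, z].
In Python, from workcell import sensors, imaging, workorder, env gives the robot as it stands.
- The arm moves only by the shell command python3 -m handwheel 'ROWS' [FORCE]. ROWS is JSON, a list of rows, each a list of 5 numbers: the shift along the tool's x, y, z in mm, then the turn about the tool's z in rad, then the opening, from 0 (shut) to 1 (fully open). A call has 1 to 8 rows; each row is the pose to reach, as a shift and turn from the pose commanded when the call began, along the tool's axes at that moment; what a row does not reach only later rows make up. A row lasts 1/10 s, in which the tool goes at most 50 mm and 8.59 degrees, less where a joint would pass 70% of its speed; a pose out of reach is approached as far as the arm can. A call with a gripper value outside its range is refused whole. The fingers move at their own pace and stop on an object; FORCE is the grip in N (left out, the last holds). Time passes only in rows, so rows that repeat a pose let the fingers close. It gives the time, the measured TCP pose, the force, the opening and the grip force at its end, in the units of the state.
- sensors.get_state(): the state, without advancing time (a new reading comes with each control period).
- imaging.read_camera(name): name is "scene" or "side" or "wrist"; returns a dict with "color" (480x640x3 uint8, blue, green, red), "z_map" (480x640 float32, m along the optical axis (not along the pixel's ray), 0 where there is no reading), "fx", "fy", "cx", "cy" (pixels), "k1" (the pictures are not rectified: a ray, as slopes to the right and down, at radius r is drawn at 1 + k1 r^2 times it, then the intrinsics apply), "xyz" and "rotation" of the camera in the world. Camera axes: x right, y down, z forward; pixel columns grow to the right and rows downward; lengths in m; the calibration is good to about 2 mm. A picture is of the moment at which its call begins.
- workorder.hand_in(): hands the job in; it is judged then, once.
The state is a dict: "clock": time; "joint_pos": joint angles; "qvel": joint speeds; "tau": joint torques, N m; "tcp_pos": TCP position; "orientation": TCP orientation; "wrist_force": force on the tool from outside, world axes, zero at the start; "ft_torque": the same for the moment, N m; "finger_gap": finger opening in m; "grip_force": force on a finger pad.
Only numpy, scipy, OpenCV 4.12 (cv2) and the standard library are available. Lean on these libraries where they do the work, as an engineer would, in place of code of your own. Each camera call takes 0.05 s, during which the arm holds its last target. There are 200 camera calls.

## Task

The ultrasonic cleaner is loaded: first swing its lid fully shut, then take the blue-handled probe out of its wooden stand and lower the rod through the round port in the lid, upright and never touching the lid or the cleaner with it, until the middle of the rod's orange band is level with the lid's top face. Finish while still holding the probe there in the gripper, steady and centred in the port, and leave the brick, jar and bowl where they are.

Things in the scene. Friction and masses are not known exactly. Their poses are not given: they have to be found in the camera images.
- cleaner: Bench-top ultrasonic cleaner, a steel box 180 (x) by 250 (y) by 140 high, open at the top, fixed to the bench; black panel with a white knob on its front. Origin: centre of its underside; z up, its front faces its own -x (roughly the robot). A wire basket lies low in the tank, its top 56 above the bench; under the port nothing is higher than 40.
- lid (a joint): Angle of the cleaner's lid in rad: 0 fully shut (lid level), grows as it opens upward, stop at 1.3. The hinge axis runs along the cleaner's y at the top of its rear edge (cleaner x = +90, z = 140). The hinge is stiff: the lid stays at any angle where it is left, about 1 to 4 N at the free edge, square to the lid, moves it. It can be pushed shut from above.
- lid_port (a point): Centre of the round port in the lid, on the lid's top face, with a thin blue ring (27 across, 1 proud) round it. The hole is 22 in diameter, straight through the 8 thick lid, in the middle of the lid. With the lid shut it lies at cleaner x = 0, y = 0, z = 148. Its z axis is square to the lid.
- lid_edge (a point): Middle of the lid's free (front) edge, on its top face. The lid is an aluminium plate 180 by 250 by 8, and this edge is 180 from the hinge. A black bar handle (10 thick, 80 long along y, its axis 22 above the lid's top face) stands 22 behind this edge; the lid's corners beside it are bare.
- stand: Wooden block 50 by 50 on a 70 by 70 rubber foot, 110 high in all, fixed to the bench, with an upright hole 12 in diameter in its middle. The probe hangs in it by its handle's shoulder. Origin: centre of its underside, z up.
- probe: Loose probe, 80 to 170 g, upright: steel rod 8 in diameter and 95 long below a round blue handle 24 in diameter and 60 long (white cap 4 high on top). Origin: tip of the rod; z runs up along the rod to the handle, so the handle spans z = 95 to 155. In the stand its tip is 15 above the bench and the handle spans 110 to 170 above the bench.
- probe_band (a point): Middle of the orange band on the probe's rod (band 20 long, 8.8 in diameter), on the rod's axis 60 above its tip and 35 below the handle's shoulder.
- brick: Loose small terracotta-coloured soldering brick, 100 by 50 by 30 high; bystander. Origin: centre of its underside.
- jar: Loose amber glass jar, 52 across and 60 high; bystander. Origin: centre of its underside.
- bowl: Loose white ceramic bowl, 90 across and 35 high; bystander. Origin: centre of its underside.
Mind the look-alikes: they are no part of the job. What is meant by the probe is not red, and is the larger of those in its own colour.

How it is judged:
On the way, in this order (a step that is already met when the one before it is completed fails the run):
1. the lid is fully shut (within 0.03 rad) while the probe still stands in its stand (value of joint lid below 0.03 rad and z of probe in the frame of stand below 0.05 m), for 0.2 s.
2. the probe is out of its stand (its tip above the stand's top) (value of joint lid below 0.03 rad and z of probe in the frame of stand above 0.112 m), for 0.1 s.
At the end, for the whole second after the job is handed in: Lid shut within 0.03 rad; fingers hold the probe (over 1 N), which touches nothing of the cleaner or lid; band middle within 8 mm of the lid top's height and 4 mm of the port's axis, tip within 5 mm of that axis; probe upright within 0.07 rad, slower than 0.02 m/s (value of joint lid below 0.03 rad and horizontal distance between probe_band and lid_port below 0.004 m and horizontal distance between probe and lid_port below 0.005 m and z of probe_band in the frame of lid_port between -0.008 and 0.008 m and angle between probe's own z axis and vertical below 0.07 rad and linear speed of probe below 0.02 m/s and contact force between the fingers and probe above 1 N and contact force between probe and cleaner below 0.3 N); the arm keeps its last pose, push and grip.
It fails at once if the probe touches the cleaner or its lid (over 0.3 N) (contact force between probe and cleaner above 0.3 N).
It fails at once if the brick, the jar or the bowl is shifted by more than 20 mm or tipped (distance of any of brick, jar, bowl from where it was at the start of the episode above 0.02 m or angle between any of brick, jar, bowl's own z axis and vertical above 0.35 rad).
It also fails if it takes over 64 s, if anything falls off the work surface, if the arm or the gripper's body presses on something with over 40 N, if the wrist force passes 120 N, or if a joint passes its speed limit or range.

## Working session

There is one attempt and no reset: what is moved stays moved. The work goes in short steps, Python scripts to look and compute and a shell command to move; the robot and the scene stay as the last step left them, time stands still between calls to the robot, and variables do not carry over. Pictures are saved under pics/ and viewed, at most 10 in all, crops included, and the job is handed in when it is done.

```bash
ls; mkdir -p pics; cat > h.py <<'E'
import numpy as np, cv2, pickle
from workcell import sensors, imaging
def shot(n):
    c=imaging.read_camera(n); return c
def und(c,uv):
    uv=np.atleast_2d(np.asarray(uv,float)); d=np.stack([(uv[:,0]-c['cx'])/c['fx'],(uv[:,1]-c['cy'])/c['fy']],1)
    s=d.copy()
    for _ in range(20): s=d/(1+c['k1']*(s**2).sum(1,keepdims=True))
    return s
def rays(c,uv):
    s=und(c,uv); v=np.c_[s,np.ones(len(s))]
    return v@np.asarray(c['rotation']).T
def onplane(c,uv,z):
    r=rays(c,uv); o=np.asarray(c['xyz']); return o+r*((z-o[2])/r[:,2:3])
def bydepth(c,uv):
    uv=np.atleast_2d(uv); d=np.array([c['z_map'][int(round(v)),int(round(u))] for u,v in uv])
    return np.asarray(c['xyz'])+rays(c,uv)*d[:,None]
def cloud(c):
    v,u=np.mgrid[:480,:640]; uv=np.c_[u.ravel(),v.ravel()]
    p=np.asarray(c['xyz'])+rays(c,uv)*c['z_map'].ravel()[:,None]
    return p.reshape(480,640,3)
E
python3 - <<'E'
from h import *
for n in ('scene','side'):
    c=shot(n); cv2.imwrite(f'pics/{n}0.png',c['color']); pickle.dump(c,open(n+'0.pkl','wb'))
    print(n,c['xyz'],np.round(c['rotation'],3).tolist(),c['fx'],c['k1'])
s=sensors.get_state(); print({k:np.round(v,3).tolist() for k,v in s.items()})
E
```

```text
pics
scene [ 1.41576216 -0.11941781  0.7274515 ] [-0.33, 0.641, 0.617, -0.315] 614.0382453222605 -0.18027509423028468
side [0.3722174  0.59100241 0.73666638] [0.045, -0.122, 0.906, -0.402] 585.8752885879748 -0.0296021704255065
{'clock': 0.1, 'joint_pos': [-0.14, 0.314, 0.045, 1.304, 0.0, 1.431], 'qvel': [-0.001, -0.002, 0.001, 0.0, -0.0, 0.001], 'tau': [0.004, -48.173, 29.924, 0.013, -0.0, 0.0], 'tcp_pos': [0.575, 0.0, 0.231], 'orientation': [-0.001, 0.707, 0.707, -0.0], 'wrist_force': [1.059, 0.177, -0.064], 'ft_torque': [0.013, -0.048, 0.027], 'grip_force': 0.0, 'finger_gap': 0.085}
```

```bash
python3 - <<'E'
s=open('h.py').read()
s=s.replace("def rays","""from scipy.spatial.transform import Rotation as R
def rot(c):
    q=c['rotation']; return R.from_quat([q[1],q[2],q[3],q[0]]).as_matrix()
def rays""").replace("np.asarray(c['rotation']).T","rot(c).T")
open('h.py','w').write(s)
E
python3 -c "
from h import *
for n in ('scene','side'): print(rot(pickle.load(open(n+'0.pkl','rb'))).round(2).tolist())"
```

```text
[[0.04, 0.58, -0.81], [1.0, -0.02, 0.03], [0.0, -0.81, -0.58]]
[[-0.97, -0.19, 0.18], [-0.26, 0.65, -0.72], [0.02, -0.74, -0.67]]
```

View pics/scene0.png

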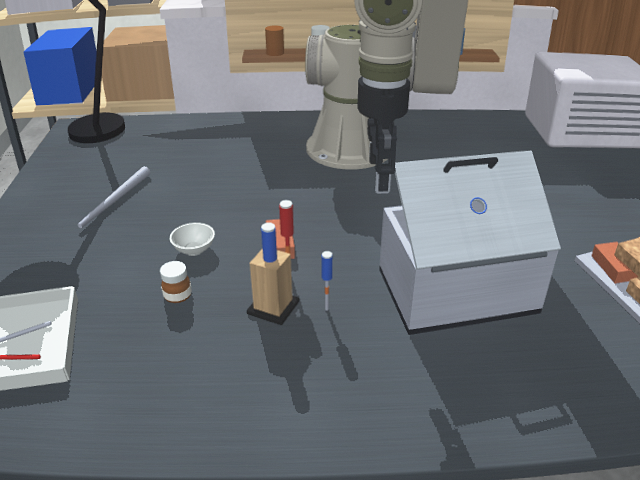

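View pics/side0.png

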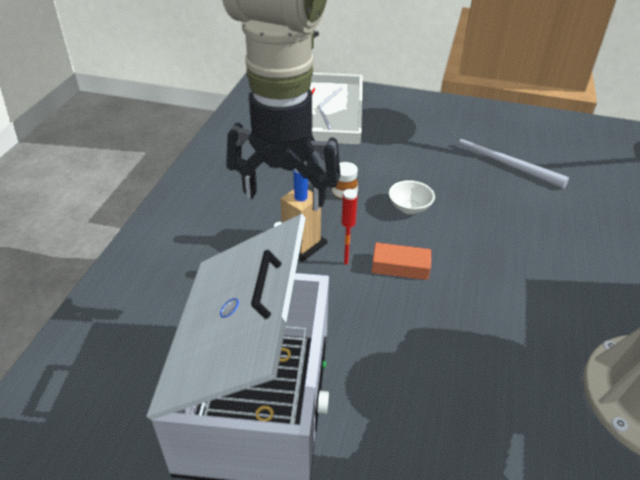

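Scene view: blue probe in the wooden stand (269,243); look-alikes are a small blue one at (327,266) and a red one at (287,218). The lid is about half open, its ring is at (479,205), and the handle is at (470,163). The side view shows the blue probe at (301,185), red at (349,208), brick (402,261), bowl (411,197) and jar (345,180). Next come the crop check and measurement.

```bash
python3 - <<'E'
from h import *
c=pickle.load(open('scene0.pkl','rb')); s=pickle.load(open('side0.pkl','rb'))
a=cv2.resize(c['color'][180:340,220:360],None,fx=3,fy=3); b=cv2.resize(s['color'][150:290,240:400],None,fx=3,fy=3)
o=np.zeros((480,900,3),np.uint8); o[:480,:420]=a; o[:420,420:]=b; cv2.imwrite('pics/crop.png',cv2.resize(o,(800,427)))
for n,k in (('scene',c),('side',s)):
    P=cloud(k); h=cv2.cvtColor(k['color'],cv2.COLOR_BGR2HSV)
    for col,m in (('blue',cv2.inRange(h,(108,120,50),(130,255,255))),('red',cv2.inRange(h,(0,190,60),(6,255,255))|cv2.inRange(h,(174,190,60),(180,255,255))),('terra',cv2.inRange(h,(4,120,60),(12,200,255)))):
        nn,l,st,ce=cv2.connectedComponentsWithStats(m)
        for i in range(1,nn):
            if st[i,4]<25: continue
            q=P[(l==i)&(k['z_map']>0)]
            if len(q)==0: continue
            print(n,col,st[i],ce[i].round(1),'med',np.median(q,0).round(3),'z',np.percentile(q[:,2],[3,97]).round(3))
# lid plane (scene)
P=cloud(c); m=np.zeros((480,640),np.uint8); cv2.fillPoly(m,[np.array([[405,172],[525,160],[548,243],[425,262]])],1)
q=P[(m>0)&(c['z_map']>0)]; q0=np.median(q,0)
for _ in range(5):
    ctr=q.mean(0); n=np.linalg.svd(q-ctr,full_matrices=False)[2][2]; n*=np.sign(n[2]); d=(q-ctr)@n; q=q[abs(d)<max(.004,2*d.std())] if d.std()>.002 else q
print('lid n',n.round(3),'ctr',ctr.round(3),'std',d.std(),'angle',np.arccos(n[2]))
def onpl(k,uv): r=rays(k,uv); o=np.asarray(k['xyz']); return o+r*(((ctr-o)@n)/(r@n))[:,None]
print('lid corners+port',onpl(c,[[397,160],[531,151],[557,245],[414,271],[479,205.5]]).round(3))
print('side port, corners',onpl(s,[[229,308],[205,262],[303,216],[276,377],[150,414]]).round(3))
E
```

```text
scene blue [  24   27   72   78 4632] [61.7 65.6] med [-0.867 -1.07  -0.056] z [-0.193  0.029]
scene blue [470 197  17  17  47] [478.1 205.7] med [0.596 0.162 0.199] z [0.192 0.209]
scene blue [261 229  16  33 389] [268.8 245.7] med [ 0.615 -0.178  0.143] z [0.113 0.169]
scene blue [322 257  10  24 217] [326.5 268.9] med [ 0.621 -0.085  0.098] z [0.076 0.12 ]
scene red [  0 357  26   2  29] [ 11.7 357.9] med [ 0.737 -0.611  0.014] z [0.011 0.017]
scene terra [266  27  16  29 188] [272.   45.6] med [-0.421 -0.209  0.133] z [0.11  0.187]
scene terra [269  26  14   5  25] [276.2  27.4] med [-0.449 -0.196  0.189] z [0.185 0.192]
scene terra [266 220  28  38 324] [282.7 239.1] med [ 0.451 -0.164  0.03 ] z [0.013 0.1  ]
scene terra [592 242  46  41 904] [612.  262.6] med [0.548 0.464 0.039] z [0.018 0.045]
side blue [294 171  15  30 339] [300.2 186.1] med [ 0.601 -0.167  0.14 ] z [0.113 0.3  ]
side blue [228 299  11  17  33] [234.7 306.8] med [0.583 0.167 0.205] z [0.201 0.207]
side red [343 199  13  36 318] [348.7 213.6] med [ 0.511 -0.14   0.124] z [0.082 0.15 ]
side red [345 245   3  18  33] [346.2 253.2] med [ 0.512 -0.147  0.027] z [0.006 0.046]
side terra [ 372  243   59   36 1695] [401.3 260.7] med [ 0.415 -0.153  0.027] z [0.003 0.03 ]
lid n [0.577 0.096 0.811] ctr [0.6   0.157 0.196] std 0.0017168386085585387 angle 0.6243704054708541
lid corners+port [[0.538 0.033 0.255]
 [0.503 0.272 0.252]
 [0.641 0.292 0.151]
 [0.691 0.046 0.145]
 [0.594 0.164 0.2  ]]
side port, corners [[0.592 0.167 0.201]
 [0.675 0.059 0.154]
 [0.536 0.039 0.256]
 [0.492 0.282 0.258]
 [0.639 0.298 0.152]]
```

View pics/crop.png

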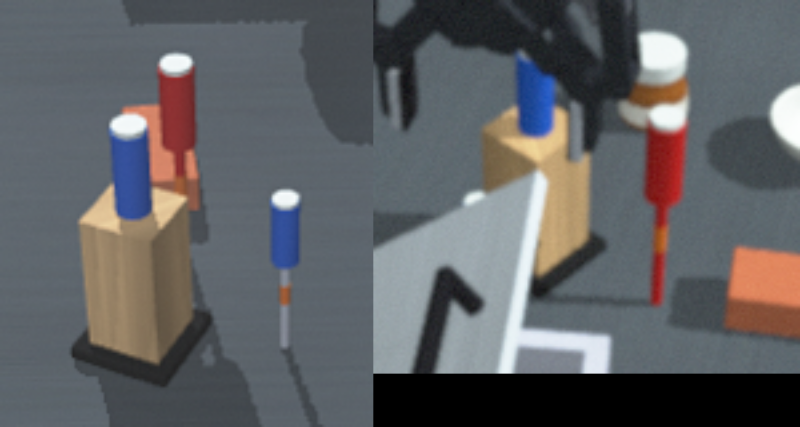

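The target is confirmed: the blue probe in the wooden stand. It is the larger blue one; the other is thinner and stands free at (327,266). First I close the fingers and move over the lid's bare right corner, beside the handle.

```bash
python3 -m handwheel '[[0,0,-20,0,0],[0,0,-45,0,0],[0,0,-70,0,0],[20,-5,-70,0,0],[40,-15,-70,0,0],[60,-25,-70,0,0],[77,-25,-70,0,0],[77,-25,-70,0,0]]' 30; python3 -m handwheel '[[0,0,20,0,0],[0,0,35,0,0],[0,0,50,0,0],[0,0,60,0,0],[0,0,70,0,0],[0,0,80,0,0]]'
```

```text
clock: 0.9
tcp_pos: [0.5494, 0.0787, 0.3011]
orientation: [-0.0, 0.706, 0.708, -0.0]
wrist_force: [0.2, -0.6, -0.2]
finger_gap: -0.0003
grip_force: 0.0
clock: 1.5
tcp_pos: [0.5504, 0.0766, 0.2211]
orientation: [0.0, 0.707, 0.707, 0.0]
wrist_force: [-0.1, 0.2, 1.8]
finger_gap: -0.0002
grip_force: 0.7
```

Contact is about 2 N and the lid is moving. Pushing on.

```bash
python3 -m handwheel '[[0,0,10,0,0],[0,0,20,0,0],[0,0,30,0,0],[0,0,40,0,0],[0,0,50,0,0],[0,0,60,0,0],[0,0,66,0,0],[0,0,69,0,0]]'; python3 -m handwheel '[[0,0,1,0,0],[0,0,2,0,0],[0,0,3,0,0]]'
```

```text
clock: 2.3
tcp_pos: [0.5495, 0.077, 0.1513]
orientation: [-0.0, 0.707, 0.707, -0.0]
wrist_force: [-0.7, -0.7, 2.0]
finger_gap: 0.0005
grip_force: 0.7
clock: 2.6
tcp_pos: [0.5503, 0.077, 0.1497]
orientation: [0.0, 0.707, 0.707, 0.0]
wrist_force: [-0.5, -0.6, 1.8]
finger_gap: 0.0002
grip_force: 0.7
```

```bash
python3 -m handwheel '[[0,0,1,0,0],[0,0,2,0,0],[0,0,2,0,0]]'; python3 -m handwheel '[[0,0,1,0,0],[0,0,2,0,0],[0,0,2,0,0]]'
```

```text
clock: 2.9
tcp_pos: [0.5502, 0.077, 0.148]
orientation: [0.0, 0.707, 0.707, 0.0]
wrist_force: [-2.2, -0.5, 4.4]
finger_gap: -0.0
grip_force: 2.4
clock: 3.2
tcp_pos: [0.5503, 0.077, 0.1479]
orientation: [0.001, 0.707, 0.707, 0.001]
wrist_force: [-6.0, -0.6, 15.8]
finger_gap: -0.0
grip_force: 7.9
```

The lid is on its stop. Retracting upward, opening, and parking clear of both sight lines.

```bash
python3 -m handwheel '[[0,0,-20,0,0],[0,0,-50,0,0],[0,0,-90,0,0.5],[0,0,-130,0,1],[-30,10,-170,0,1],[-70,20,-200,0,1],[-115,20,-215,0,1],[-157,20,-215,0,1]]'; python3 -m handwheel '[[0,0,0,0,1],[0,0,0,0,1]]'
cat > m.py <<'E'
from h import *
def blobs(k,lo,hi,box,mn=15):
    h=cv2.cvtColor(k['color'],cv2.COLOR_BGR2HSV); m=cv2.inRange(h,lo,hi); M=np.zeros_like(m); x,y,X,Y=box; M[y:Y,x:X]=m[y:Y,x:X]; return M
def tri(c,u,s,v):
    o=[np.asarray(c['xyz']),np.asarray(s['xyz'])]; d=[rays(c,[u])[0],rays(s,[v])[0]]; d=[e/np.linalg.norm(e) for e in d]
    A=sum(np.eye(3)-np.outer(e,e) for e in d); b=sum((np.eye(3)-np.outer(e,e))@p for e,p in zip(d,o)); x=np.linalg.solve(A,b)
    return x,[np.linalg.norm(np.cross(x-p,e)) for e,p in zip(d,o)]
E
python3 - <<'E'
from m import *
c=shot('scene'); s=shot('side')
for n,k in (('scene1',c),('side1',s)): cv2.imwrite(f'pics/{n}.png',k['color']); pickle.dump(k,open(n+'.pkl','wb'))
cv2.imwrite('pics/both1.png',cv2.resize(np.vstack([c['color'][150:360,220:600],cv2.resize(s['color'],None,fx=1,fy=1)[150:450,150:530]]),None,fx=1.15,fy=1.15))
h=[]
for k in (c,s):
    m=blobs(k,(105,90,50),(130,255,255),(140,120,600,400)); nn,l,st,ce=cv2.connectedComponentsWithStats(cv2.dilate(m,np.ones((3,3))))
    for i in range(1,nn): print(st[i],ce[i].round(1), onplane(k,[ce[i]],.149).round(4))
E
```

```text
clock: 4.0
tcp_pos: [0.5714, -0.0819, 0.3633]
orientation: [0.003, 0.707, 0.707, 0.001]
wrist_force: [0.5, -0.1, -0.7]
finger_gap: 0.0849
grip_force: 0.0
clock: 4.2
tcp_pos: [0.5701, -0.081, 0.3599]
orientation: [-0.0, 0.708, 0.706, 0.0]
wrist_force: [-0.3, 0.0, -0.1]
finger_gap: 0.0852
grip_force: 0.0
[460 218  19  12 146] [468.5 223.7] [[0.5714 0.1584 0.149 ]]
[260 228  18  35 510] [268.7 245.2] [[ 0.6217 -0.1774  0.149 ]]
[320 254  14  28 330] [326.1 268.1] [[ 0.6836 -0.0881  0.149 ]]
[292 169  18  33 514] [300.5 184.5] [[ 0.5989 -0.1605  0.149 ]]
[272 227  16  26 351] [279.4 239.8] [[ 0.5903 -0.0204  0.149 ]]
[237 326  25  20 264] [249.5 335.8] [[0.5708 0.1618 0.149 ]]
```

View pics/both1.png

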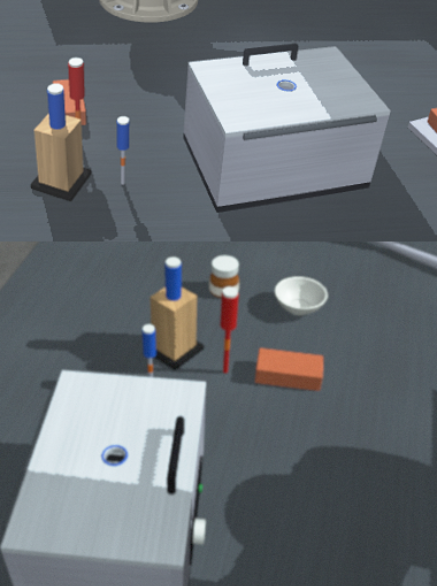

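The view shows the lid shut, with the ring at scene px (469,224) and side px (250,336). The probe is still upright in its stand, and nothing else has moved. Triangulating the handle axis.

```bash
python3 - <<'E'
from m import *
c=pickle.load(open('scene1.pkl','rb')); s=pickle.load(open('side1.pkl','rb'))
print('handle',tri(c,[268.7,245.2],s,[300.5,184.5]),'small',tri(c,[326.1,268.1],s,[279.4,239.8]),'port',tri(c,[468.5,223.7],s,[249.5,335.8]))
for k,x,y in ((c,268.7,228),(s,300.5,169)):
    h=cv2.cvtColor(k['color'],cv2.COLOR_BGR2HSV); b=(int(x-12),int(y-12),int(x+13),int(y+5))
    m=blobs(k,(0,0,170),(180,60,255),b); v,u=np.nonzero(m); print('cap',u.mean(),v.mean(),onplane(k,[[u.mean(),v.mean()]],.173).round(4),len(u))
E
```

```text
handle (array([ 0.60404719, -0.17835128,  0.13571418]), [np.float64(0.0005397312295087246), np.float64(0.0005397312295088107)]) small (array([ 0.61161964, -0.08367333,  0.09040351]), [np.float64(0.0018060559028834837), np.float64(0.0018060559028835032)]) port (array([0.57082125, 0.15965942, 0.14775146]), [np.float64(0.001126744897715607), np.float64(0.001126744897715579)])
cap 267.53684210526313 226.54736842105262 [[ 0.6038 -0.1787  0.173 ]] 95
cap 300.2903225806452 167.38709677419354 [[ 0.6035 -0.175   0.173 ]] 93
```

```bash
python3 -m handwheel '[[-30,10,0,0,1],[-65,25,0,0,1],[-97,34,0,0,1],[-97,34,50,0,1],[-97,34,100,0,1],[-97,34,150,0,1],[-97,34,165,0,1],[-97,34,165,0,1]]' 40; python3 -m handwheel '[[0,0,25,0,1],[0,0,50,0,1],[0,0,73,0,1],[0,0,73,0,1]]'; python3 - <<'E'
from m import *
c=shot('wrist');s=shot('scene')
cv2.imwrite('pics/w2.png',np.hstack([c['color'],s['color'][150:390,200:440].repeat(2,0).repeat(2,1)])[:, :1120][::2,::2].repeat(1,0))
E
```

```text
clock: 5.1
tcp_pos: [0.602, -0.1742, 0.1914]
orientation: [-0.004, 0.706, 0.708, -0.001]
wrist_force: [-0.3, -0.0, 0.6]
finger_gap: 0.085
grip_force: 0.0
clock: 5.5
tcp_pos: [0.6033, -0.1754, 0.121]
orientation: [-0.001, 0.707, 0.708, -0.0]
wrist_force: [-0.5, 0.5, 0.2]
finger_gap: 0.0854
grip_force: 0.0
```

View pics/w2.png

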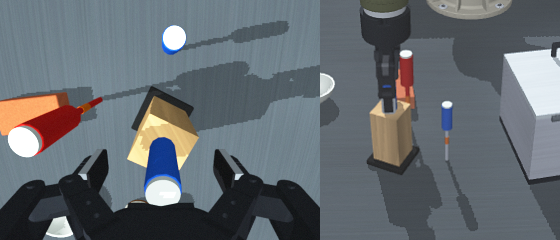

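The wrist view shows the blue handle at (163,170) between the open fingers, with the red one well clear at left. Closing.

```bash
python3 -m handwheel '[[-2,0,0,0,1],[-2,0,0,0,0.6],[-2,0,0,0,0.3],[-2,0,0,0,0.1],[-2,0,0,0,0],[-2,0,0,0,0],[-2,0,0,0,0],[-2,0,0,0,0]]' 40
```

```text
clock: 6.4
tcp_pos: [0.6042, -0.1791, 0.1226]
orientation: [0.0, 0.707, 0.707, 0.0]
wrist_force: [-0.6, -0.4, 3.0]
finger_gap: 0.023
grip_force: 39.1
```

```bash
python3 -m handwheel '[[0,0,-10,0,0],[0,0,-30,0,0],[0,0,-55,0,0],[0,0,-80,0,0],[0,0,-110,0,0],[0,0,-150,0,0],[0,0,-190,0,0],[0,0,-190,0,0]]'; python3 -m handwheel '[[0,0,0,0,0],[0,0,0,0,0]]'
cat >> m.py <<'E'
def axis(k,box,hlo=(105,110,40),hhi=(130,255,255),blo=(5,120,80),bhi=(20,255,255)):
    "centres of blue handle and orange band"
    out=[]
    for lo,hi in ((hlo,hhi),(blo,bhi)):
        nn,l,st,ce=cv2.connectedComponentsWithStats(blobs(k,lo,hi,box)); 
        i=1+np.argsort(-st[1:,4])[:2]; out.append([(st[j].tolist(),ce[j].round(1).tolist()) for j in i])
    return out
E
python3 - <<'E'
from m import *
c=shot('scene'); s=shot('side'); pickle.dump((c,s),open('p3.pkl','wb'))
a=c['color'][100:340,180:480]; b=s['color'][80:320,180:480]; cv2.imwrite('pics/lift.png',np.hstack([a,b]))
t=sensors.get_state()['tcp_pos']; print(t)
for k in (c,s):
    # expected band/tip/ handle px: project
    Rm=rot(k)
    for z in (.05,.1112-.1,):
        pass
    print(axis(k,(200,80,400,300)))
E
```

```text
clock: 7.2
tcp_pos: [0.6057, -0.1797, 0.3192]
orientation: [0.005, 0.707, 0.707, 0.002]
wrist_force: [1.4, 0.7, -1.3]
finger_gap: 0.0232
grip_force: 39.6
clock: 7.4
tcp_pos: [0.6034, -0.1788, 0.3108]
orientation: [-0.001, 0.707, 0.707, -0.0]
wrist_force: [0.7, 0.8, -2.0]
finger_gap: 0.0227
grip_force: 39.6
[ 0.60324594 -0.17867855  0.31028063]
[[([321, 255, 12, 26, 221], [326.4, 268.7]), ([256, 119, 16, 42, 142], [266.6, 147.9])], [([266, 220, 28, 38, 565], [278.2, 237.6]), ([263, 173, 5, 11, 55], [265.0, 178.0])]]
[[([292, 80, 16, 24, 328], [299.6, 90.7]), ([274, 228, 13, 24, 251], [279.6, 240.1])], [([372, 243, 28, 33, 795], [386.3, 259.2]), ([334, 179, 23, 11, 153], [344.5, 184.4])]]
```

View pics/lift.png

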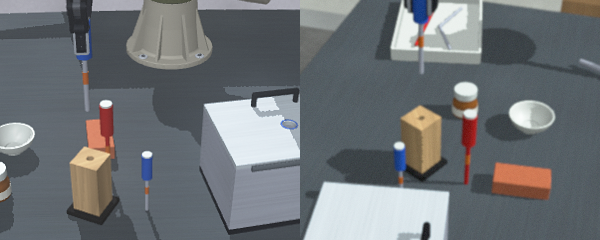

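The view shows the probe held upright above the now empty stand, rod clear, band at scene px (265,178). Carrying it over to the port.

```bash
python3 -m handwheel '[[10,0,-10,0,0],[35,0,-10,0,0],[65,-5,-10,0,0],[95,-10,-10,0,0],[125,-15,-10,0,0],[150,-15,-10,0,0],[165,-16,-10,0,0],[170,-16,-10,0,0]]'; python3 -m handwheel '[[15,0,0,0,0],[40,-5,0,0,0],[70,-10,0,0,0],[100,-16,0,0,0],[130,-16,0,0,0],[155,-16,0,0,0],[169,-16,0,0,0],[169,-16,0,0,0]]'; python3 -m handwheel '[[0,0,0,0,0],[0,0,0,0,0],[0,0,0,0,0]]'
python3 - <<'E'
from m import *
c=shot('scene'); s=shot('side'); pickle.dump((c,s),open('p4.pkl','wb'))
a=c['color'][80:280,380:580]; b=s['color'][180:380,150:350]; cv2.imwrite('pics/hover.png',cv2.resize(np.hstack([a,b]),None,fx=2,fy=2,interpolation=0))
print(sensors.get_state()['tcp_pos'])
print(axis(c,(400,80,560,300)),axis(s,(160,150,330,400)))
E
```

```text
clock: 8.3
tcp_pos: [0.5877, -0.0072, 0.3226]
orientation: [-0.0, 0.706, 0.708, 0.0]
wrist_force: [1.0, 0.4, -2.0]
finger_gap: 0.023
grip_force: 39.6
clock: 9.1
tcp_pos: [0.5721, 0.1612, 0.322]
orientation: [-0.0, 0.706, 0.708, -0.0]
wrist_force: [0.3, -0.3, -1.5]
finger_gap: 0.0231
grip_force: 39.6
clock: 9.4
tcp_pos: [0.5722, 0.1589, 0.3223]
orientation: [0.0, 0.708, 0.707, -0.0]
wrist_force: [-0.4, -0.4, -1.3]
finger_gap: 0.0232
grip_force: 39.6
[0.57218087 0.15906271 0.32240475]
[[([476, 101, 15, 41, 154], [480.9, 128.1]), ([467, 220, 11, 9, 21], [472.6, 224.8])], [([477, 153, 7, 12, 60], [479.9, 158.5])]] [[([222, 198, 29, 52, 919], [235.1, 225.7]), ([274, 228, 13, 24, 249], [279.5, 240.0])], [([238, 261, 8, 13, 75], [241.8, 266.6]), ([279, 258, 4, 6, 21], [280.5, 260.1])]]
```

View pics/hover.png

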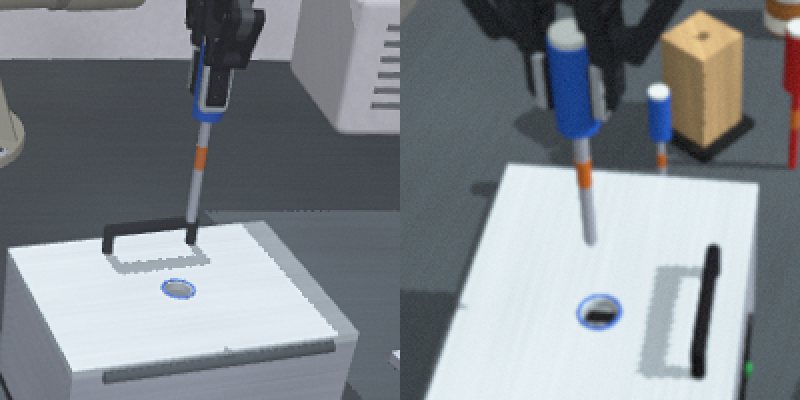

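Hovering: scene view has band (480,158), tip about (475,201), ring about (469,224). Side view has band (242,267), tip about (245,302), ring about (249,336). Next is the offset and tilt from both views.

```bash
cat >> m.py <<'E'
def ring(k,box):
    m=blobs(k,(100,50,50),(130,255,255),box); v,u=np.nonzero(m); e=cv2.fitEllipse(cv2.convexHull(np.c_[u,v].astype(np.float32))); return e
E
python3 - <<'E'
from m import *
c,s=pickle.load(open('p4.pkl','rb'))
ec=ring(c,(455,212,485,238)); es=ring(s,(230,320,268,352)); print(ec,es)
P=tri(c,ec[0],s,es[0]); B=tri(c,[479.9,158.5],s,[241.8,266.6]); T=tri(c,[475.5,201],s,[245,302])
for n,x in (('port',P),('band',B),('tip',T)): print(n,(x[0]*1e3).round(1),round(x[1][0]*1e3,2))
print([onplane(c,[ec[0]],.149).round(4),onplane(s,[es[0]],.149).round(4)])
E
```

```text
((468.79302978515625, 223.89312744140625), (10.025221824645996, 17.373340606689453), 99.146240234375) ((249.3817596435547, 335.6002197265625), (18.813505172729492, 23.61260414123535), 81.35745239257812)
port [571.2 159.8 147.8] 0.8
band [570.7 161.2 272.8] 1.06
tip [577.7 157.8 201.7] 4.49
[array([[0.572 , 0.1588, 0.149 ]]), array([[0.5711, 0.1615, 0.149 ]])]
```

```bash
cat >> m.py <<'E'
def proj(k,p):
    x=(np.atleast_2d(p)-np.asarray(k['xyz']))@rot(k); q=x[:,:2]/x[:,2:]; q=q*(1+k['k1']*(q**2).sum(1,keepdims=True)); return q*[k['fx'],k['fy']]+[k['cx'],k['cy']]
def rodmid(k,v0,v1,u0,w=14):
    "rod centre per row: strongest left (bright-lid/bg edge) pair by gradient"
    g=cv2.cvtColor(k['color'],cv2.COLOR_BGR2GRAY).astype(int); return g[v0:v1,u0-w:u0+w]
E
python3 - <<'E'
from m import *
c,s=pickle.load(open('p4.pkl','rb'))
B=np.array([.5707,.1612,.2728])
for k in (c,s): print(proj(k,[B,B-[0,0,.030],B-[0,0,.06],B+[0,0,.035]]).round(1).tolist())
print('scene');print(rodmid(c,166,206,478,10)[::3])
print('side');print(rodmid(s,274,308,244,10)[::3])
E
```

```text
[[480.4, 158.9], [477.8, 175.4], [475.3, 191.3], [483.4, 139.1]]
[[242.5, 265.9], [244.4, 284.3], [246.2, 301.7], [240.1, 242.9]]
scene
[[ 75  78  78  77  77  77  74  74 102 129 141 144 140 107  76  76  77  78
   76  75]
 [ 76  77  77  76  76  74  75  84 116 138 143 142 132  82  73  75  78  76
   76  76]
 [ 78  78  78  77  79  78  74 100 128 141 145 140 109  80  75  76  76  75
   74  75]
 [ 79  79  79  79  79  78  84 115 139 144 142 135  90  77  78  80  78  80
   79  79]
 [ 81  79  79  79  80  76  98 128 142 146 141 110  80  78  79  78  79  78
   78  78]
 [ 80  81  80  79  80  82 114 139 147 145 135 100  79  79  80  80  80  81
   80  80]
 [ 82  82  82  84  79  98 127 143 147 143 113  83  80  80  81  78  80  78
   80  77]
 [ 82  83  82  82  84 111 141 148 146 132 100  77  80  80  78  86 103 105
  105 104]
 [ 55  58  56  56  56 101 148 153 150 113  55  65  80  82  83  82  83  80
   89 104]
 [ 50  49  48  48  52  53  52  53  54  53  50 116 146 142 166 178 206 215
  216 215]
 [229 229 229 233 217  78  52  57  55  47 136 219 231 230 230 230 229 228
  229 228]
 [228 227 228 225 171  45  55
[... 552 characters left out ...]
 231 232
  233 234]
 [233 232 233 236 235 224 183 137 128 136 148 164 181 205 225 230 232 233
  233 233]
 [232 232 234 235 235 229 200 148 125 130 147 161 176 194 226 232 233 233
  233 231]
 [233 233 235 233 235 233 221 169 128 130 144 157 169 189 221 232 233 234
  232 231]
 [236 236 233 234 234 234 223 185 136 128 141 156 166 183 214 228 233 232
  230 232]
 [234 234 234 233 232 232 225 195 150 127 134 153 164 176 205 227 233 230
  230 233]
 [234 233 233 233 233 231 232 229 200 159 145 149 167 195 220 229 231 231
  232 234]
 [232 234 232 233 232 230 233 233 233 230 226 226 227 233 233 231 229 230
  234 236]
 [234 231 233 233 233 232 234 233 231 230 230 231 234 233 232 230 232 233
  236 236]]
```

The rod is upright within about 0.01 rad and offset from the port axis by about (-0.5, +1.4) mm. I shift -1 mm in tool x and lower it in stages.

```bash
python3 -m handwheel '[[-1,0,0,0,0],[-1,0,10,0,0],[-1,0,20,0,0],[-1,0,30,0,0],[-1,0,38,0,0],[-1,0,45,0,0],[-1,0,45,0,0],[-1,0,45,0,0]]'
cat > rel.py <<'E'
from m import *
import sys
c=shot('scene'); s=shot('side'); c0,s0=pickle.load(open('p4.pkl','rb'))
P=tri(c0,ring(c0,(455,212,485,238))[0],s0,ring(s0,(230,320,268,352))[0])[0]
t=np.array(sensors.get_state()['tcp_pos']); b=t-[.0015,-.0021,.0496]
uv=[]
for k in (c,s):
    q=proj(k,b)[0].astype(int); m=blobs(k,(5,120,80),(20,255,255),(q[0]-12,q[1]-20,q[0]+12,q[1]+20)); v,u=np.nonzero(m); uv.append([u.mean(),v.mean()]); print(len(u),uv[-1],v.min(),v.max())
x,r=tri(c,uv[0],s,uv[1]); print('tcp',t,'band-port mm',((x-P)*1e3).round(1),'res',r[0]*1e3)
a=c['color'][130:280,400:550]; b=s['color'][240:390,170:320]; cv2.imwrite(f'pics/{sys.argv[1]}.png',cv2.resize(np.hstack([a,b]),None,fx=2.6,fy=2.6))
E
python3 rel.py r1
```

```text
clock: 10.3
tcp_pos: [0.572, 0.159, 0.2773]
orientation: [-0.0, 0.707, 0.707, -0.0]
wrist_force: [0.1, 0.7, -1.8]
finger_gap: 0.0232
grip_force: 39.6
45 [np.float64(476.06666666666666), np.float64(183.4)] 179 188
60 [np.float64(244.53333333333333), np.float64(294.3666666666667)] 289 300
tcp [0.57230166 0.1590455  0.27782227] band-port mm [-0.4  1.6 79.2] res 1.0914245613905067
```

```bash
python3 -m handwheel '[[-1,0,0,0,0],[-1,0,8,0,0],[-1,0,18,0,0],[-1,0,28,0,0],[-1,0,38,0,0],[-1,0,48,0,0],[-1,0,55,0,0],[-1,0,60,0,0]]';python3 -m handwheel '[[0,0,4,0,0],[0,0,6,0,0],[0,0,6,0,0],[0,0,6,0,0]]'; python3 rel.py r2
```

```text
clock: 11.2
tcp_pos: [0.5717, 0.1579, 0.2162]
orientation: [-0.0, 0.707, 0.707, -0.0]
wrist_force: [0.1, 0.1, -1.3]
finger_gap: 0.0231
grip_force: 39.6
clock: 11.6
tcp_pos: [0.5722, 0.158, 0.2117]
orientation: [0.0, 0.707, 0.707, 0.0]
wrist_force: [-0.3, -0.4, -1.5]
finger_gap: 0.0233
grip_force: 39.6
36 [np.float64(469.94444444444446), np.float64(217.0)] 213 221
49 [np.float64(248.59183673469389), np.float64(329.6530612244898)] 325 334
tcp [0.5722732  0.1580426  0.21173146] band-port mm [-0.5  0.7 13.3] res 1.2872270182066927
```

View pics/r2.png

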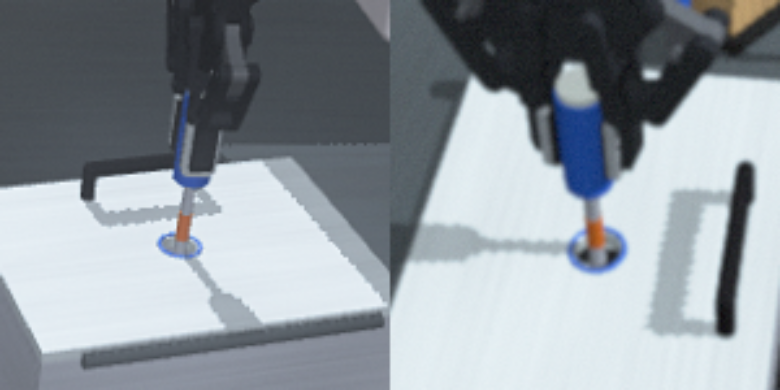

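The rod is in the port and centred, scene px about (470,222) and side px about (249,333). The band is about 14 mm high, so I lower it the rest and settle.

```bash
python3 -m handwheel '[[-0.5,0.5,4,0,0],[-0.5,0.5,8,0,0],[-0.5,0.5,12,0,0],[-0.5,0.5,14.5,0,0],[-0.5,0.5,14.5,0,0],[-0.5,0.5,14.5,0,0],[-0.5,0.5,14.5,0,0],[-0.5,0.5,14.5,0,0]]'; python3 -m handwheel '[[0,0,0,0,0],[0,0,0,0,0],[0,0,0,0,0],[0,0,0,0,0]]'; python3 rel.py r3
```

```text
clock: 12.5
tcp_pos: [0.5727, 0.1575, 0.197]
orientation: [0.0, 0.707, 0.707, 0.0]
wrist_force: [-0.2, 0.7, -1.2]
finger_gap: 0.023
grip_force: 39.6
clock: 12.9
tcp_pos: [0.5725, 0.1575, 0.1968]
orientation: [0.0, 0.707, 0.707, 0.0]
wrist_force: [-0.7, 0.3, -2.1]
finger_gap: 0.0232
grip_force: 39.6
27 [np.float64(468.51851851851853), np.float64(223.11111111111111)] 219 226
63 [np.float64(249.5079365079365), np.float64(336.8095238095238)] 332 341
tcp [0.57251752 0.15748185 0.1968184 ] band-port mm [-1.2  0.7  0. ] res 1.8474004272044862
```

View pics/r3.png

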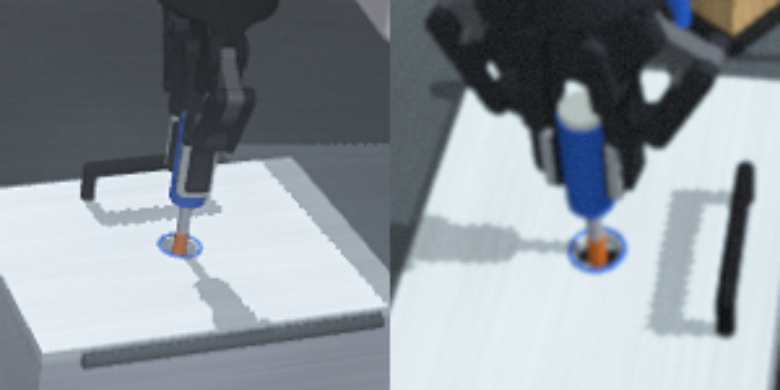

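The band sits level with the lid top and the rod is centred in the ring, about 1 mm off. Handing in.

```bash
python3 -c "
from workcell import workorder; print(workorder.hand_in())"
```

```text
the job is handed in; nothing more can be done
None
```

I shut the lid, lowered the blue-handled probe through the port, and handed the job in still holding it: upright, about 1 mm off the port axis by the cameras, band level with the lid top. The hand-in gave no verdict.

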